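# Dock the tube rack in the sample reader

### The arm

A 6-joint arm with a two-finger parallel gripper is mounted at the origin on the work surface. World frame = base frame: x ahead of the robot, y to its left, z up, the work surface at z = 0. Lengths are in m, angles in rad, forces in N, time in s.
With the tool pointing down it reaches from about 0.3 to 0.875 m from the base axis. Payload 6.4 kg.
Tool frame: the origin (TCP) lies between the finger pads; the fingertips stand 19 mm ahead of it and the grasp point (between the pads) is the TCP; z points along the fingers, y is the direction in which the jaws open and shut (so a half turn about z gives the same grasp; the last joint's range is limited). The gripper opens to 85 mm and grips with 20 to 120 N. Pads are 22 mm wide; open, the fingers measure 114 mm over their backs; the gripper's body (76 mm by 85 mm) begins 54 mm behind the grasp point. The pads swing forward as they close: fully open they stand 13 mm farther back than shut.
Start: joints at [-1.481, 0.181, 1.607, -0, 1.354, -0.206], TCP at [0.168, -0.55, 0.25] pointing down, gripper open.
Joint ranges: [-2.99, 2.99], [-0.89, 2.07], [0.3, 2.58], [-1.14, 4.28], [0, 2.63], [-3.12, 3.12]. Speed limits (rad/s): [2.57, 2.57, 3.01, 3.14, 3.14, 3.14].

### API

Orientations are given as a unit quaternion [w, x, y, z].
In Python, from bench import * gives the robot as it stands.
- The arm moves only by the tool apply_moves, never from a script. Its argument "moves" is a list that holds one entry, the list of rows, each a list of 7 numbers: the shift along the tool's x, y, z in cm, then the turn, a rotation vector about the tool's x, y, z in rad, then the opening, from 0 (shut) to 1 (fully open). A call has 1 to 8 rows; each row is the pose to reach, as a shift and turn from the pose commanded when the call began, along the tool's axes at that moment; what a row does not reach only later rows make up. A row lasts 1/10 s, in which the tool goes at most 50 mm and 8.59 degrees, less where a joint would pass 70% of its speed; a pose out of reach is approached as far as the arm can. A call with a gripper value outside its range is refused whole. The fingers move at their own pace and stop on an object; the grip force is fixed at half the most. Time passes only in rows, so rows that repeat a pose let the fingers close. It gives the time, the measured TCP pose, the force and the opening at its end, in the units of the state.
- get_obs(): the state, without advancing time (a new reading comes with each control period).
- camera(name): name is "scene" or "top" or "wrist"; returns the picture (480x640x3 uint8, red, green, blue); there is no depth.
- get_calibration(name): a dict with "vertical_fov" (degrees; the focal length in pixels is half the picture's height over the tangent of half this angle, whatever the lens; pixels are square), "cx", "cy" (the principal point, pixels), "k1" (the pictures are not rectified: a ray, as slopes to the right and down, at radius r is drawn at 1 + k1 r^2 times it, then the intrinsics apply), "R" (3x3) and "t" (3): a world point X has camera coordinates R X + t. Camera axes: x right, y down, z forward; pixel columns grow to the right and rows downward; lengths in m; the calibration is good to about 2 mm. A picture is of the moment at which its call begins: read the wrist's pose just before it. get_calibration takes no time and is no camera call; for the wrist camera it gives the pose at the moment of the call.
- hand_in(): hands the job in, once; it reports no verdict.
The state is a dict: "time_s": time; "q": joint angles; "dq": joint speeds; "joint_efforts": joint torques, N m; "eef_pos": TCP position; "eef_rot": TCP orientation; "wrist_force": force on the tool from outside, world axes, zero at the start; "torque": the same for the moment, N m; "opening": opening from 0.0 (shut) to 1.0 (fully open).
Only numpy, scipy, OpenCV 4.12 (cv2) and the standard library are available. Lean on these libraries where they do the work, as an engineer would, in place of code of your own. Each camera call takes 0.05 s, during which the arm holds its last target. There are 200 camera calls.

### The job

Push the white tube rack along the counter into the blue bay of the grey sample reader, until it sits square and fully home, flat against both the back console and the side fence. Only when it is home, press the green button on the console fully down and let it spring back, leaving the rack home. Do not lift or tip the rack, do not touch the tubes in it, and leave the jar, bottle, pen and blue tray where they are.

Things in the scene. Friction and masses are not known exactly. Their poses are not given: they have to be found in the camera images.
- rack: White tube rack, loose on the counter, 110 mm along its x, 150 mm along its y, 50 mm high with plain vertical sides, 0.4 to 0.8 kg. Origin at the centre of its underside. It starts nearer the robot and to the right of the bay, up to 0.3 rad askew to the reader. It slides under a few newtons.
- tubes: Six yellow-capped blood tubes held fast in the rack; body origin and axes are those of the rack. They rise to 96 mm above the counter and stand only in the rack's far-left part: rack x from 0 to 51 mm, y from 17 to 68 mm. They must not be touched; the rack is pushed on its sides.
- dock: Grey sample reader, fixed. Origin: on the counter, centre of its blue bay, 110 (x) by 150 mm (y); x to the back console, y to the fence. Console: face at x = 55, block to x = 115, y -200 to 105, 35 mm high. Fence: inner face at y = 75, 20 thick, x -110 to 55, 35 mm high. Near and right sides are open. With the rack home, its origin and axes coincide with these.
- start (a joint): Travel of the green push button, m: 0 up, 0.006 fully down (about 5 N); springs back by itself.
- start_top (a point): Centre of the top of the green round button (36 mm across), on the right end of the back console at dock x = +85 mm, y = -130 mm. It is pressed straight down, 6 mm.
- jar: Bystander: small jar with a red cap, 60 mm across, 65 mm high, standing loose. Origin at the centre of its underside.
- flask: Bystander: white bottle with a blue cap, 56 mm across, 140 mm high, standing loose. Origin at the centre of its underside.
- pen: Bystander: black marker pen lying loose along its x, 135 mm long, 13 mm thick. Origin near its middle, on the counter.
- tray: Bystander: open blue tray with a few caps in it, 160 mm along x, 130 mm along y, 50 mm high, loose. Origin at the centre of its underside.
Mind the look-alikes: they are no part of the job. What is shaped like the rack but orange or pink is not meant.

How it is judged:
By the outcome, as a careful person would: the job done as asked, in the order asked, and still so for the second after the job is handed in, with the robot touching nothing.
It also fails if it takes over 58 s, if anything falls off the work surface, if the arm or the gripper's body presses on something with over 40 N, if the wrist force passes 120 N, or if a joint passes its speed limit or range.

## Working session

There is one attempt and no reset: what is moved stays moved. The work goes in short steps, Python scripts to look and compute and a tool call to move; the robot and the scene stay as the last step left them, time stands still between calls to the robot, and variables do not carry over. Pictures are saved under pics/ and viewed, about 8 in all and at most 12, crops included, and the job is handed in when it is done.

Besides the shell and the picture viewer there is one more tool, called after "Request:" as name([rows], argument=value, ...), one row to a line, values as JSON. apply_moves: Moves the arm, as the interface text tells. Its arguments: {"type":"object","properties":{"moves":{"type":"array","items":{"type":"array","items":{"type":"array","items":{"type":"number"}}}}},"required":["moves"]}

```bash
mkdir -p pics; ls; python3 - <<'E'
from bench import *
import cv2
o=get_obs();print({k:o[k] for k in('time_s','eef_pos','eef_rot','opening')})
for n in('top','scene'):
    im=camera(n);cv2.imwrite(f'pics/{n}0.png',im[:,:,::-1]);print(n,get_calibration(n))
E
```

```text
pics
{'time_s': 0.0, 'eef_pos': array([ 0.16758178, -0.54949669,  0.24938592]), 'eef_rot': array([-8.66093398e-04,  9.89082907e-01,  1.47357559e-01,  5.54987983e-05]), 'opening': 1.0002590714359574}
top {'vertical_fov': 43.249524770493146, 'cx': 313.1403299636168, 'cy': 234.09788870208575, 'k1': -0.0423116810046844, 'R': array([[-2.37764096e-03, -9.99858672e-01,  1.66428004e-02],
       [-9.87776681e-01, -2.45661064e-04, -1.55875488e-01],
       [ 1.55857547e-01, -1.68099861e-02, -9.87636497e-01]]), 't': array([-0.0487513 ,  0.51062908,  1.1569675 ])}
scene {'vertical_fov': 57.03813433345074, 'cx': 308.2959335526291, 'cy': 241.14597434728122, 'k1': -0.03278250984066722, 'R': array([[ 0.32203235,  0.9466901 , -0.00854538],
       [ 0.67340097, -0.23539435, -0.7008    ],
       [-0.66545195,  0.21992581, -0.71330662]]), 't': array([-0.11969705, -0.29415778,  1.42878066])}
```

View pics/top0.png

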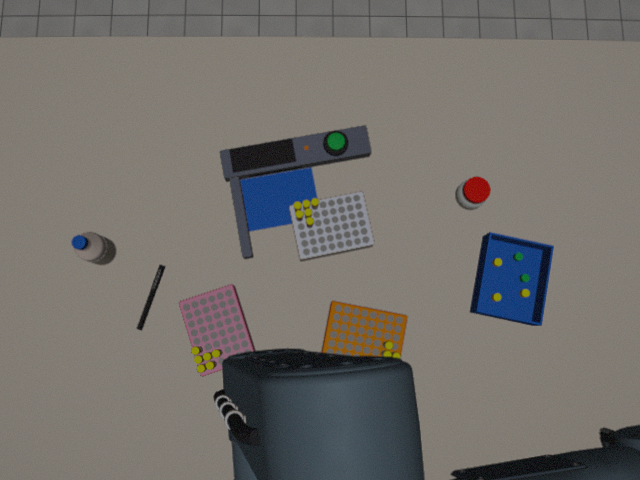

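View pics/scene0.png

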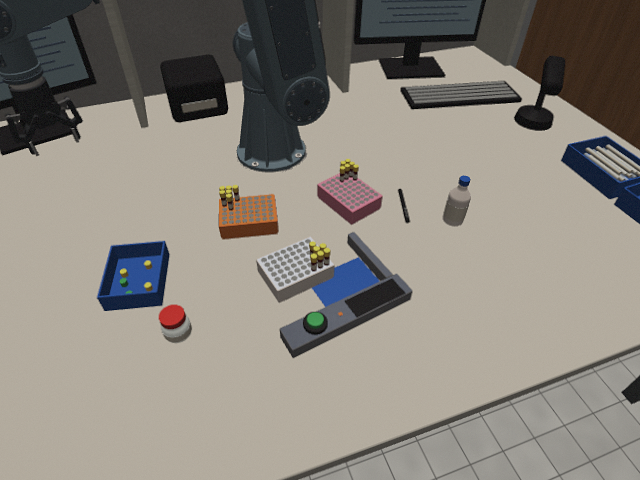

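```bash
cat > h.py <<'E'
from bench import *
import cv2, numpy as np
def cast(cal,px,z):
    px=np.asarray(px,float).reshape(-1,1,2); f=240/np.tan(np.radians(cal['vertical_fov'])/2)
    K=np.array([[f,0,cal['cx']],[0,f,cal['cy']],[0,0,1]])
    u=cv2.undistortPoints(px,K,np.array([cal['k1'],0,0,0.]))[:,0]
    R,t=np.array(cal['R']),np.array(cal['t']); C=-R.T@t
    d=np.c_[u,np.ones(len(u))]@R
    return C+d*((z-C[2])/d[:,2])[:,None]
def masks(im):
    h=cv2.cvtColor(im,cv2.COLOR_RGB2HSV); H,S,V=cv2.split(h)
    return h,H,S,V
def big(m):
    c,_=cv2.findContours(m.astype(np.uint8),cv2.RETR_EXTERNAL,cv2.CHAIN_APPROX_NONE)
    return max(c,key=cv2.contourArea)[:,0]
E
python3 - <<'E'
from h import *
cal=get_calibration('top'); im=cv2.imread('pics/top0.png')[:,:,::-1].copy()
h,H,S,V=masks(im)
for p in [(240,160),(345,160),(360,150),(242,220),(300,120),(340,215),(345,250),(338,256),(310,250),(280,200),(335,142)]: print(p,h[p[1],p[0]])
roi=np.zeros(V.shape,bool); roi[110:275,205:385]=1
def rect(m,z,name):
    c=big(m&roi); w=cast(cal,c,z)[:,:2]
    r=cv2.minAreaRect(w.astype(np.float32)); print(name,r, 'px',c.min(0),c.max(0)); print(cv2.boxPoints(r).round(4).tolist())
m=((S<30)&(V>135)).astype(np.uint8); m=cv2.morphologyEx(m,cv2.MORPH_CLOSE,np.ones((7,7)))>0
rect(m,.05,'rack')
rect((H>45)&(H<80)&(S>120)&(V>60),.04,'btn')
rect((H>100)&(H<125)&(S>150)&(V>80),0,'bay')
z=cv2.resize(im[110:275,205:385],None,fx=4,fy=4,interpolation=cv2.INTER_CUBIC); cv2.imwrite('pics/crop0.png',z[:600,:,::-1])
E
```

```text
(240, 160) [26 64 32]
(345, 160) [20 12 62]
(360, 150) [110  38  80]
(242, 220) [118  42  85]
(300, 120) [ 17  27 134]
(340, 215) [115  11 139]
(345, 250) [ 26  18 111]
(338, 256) [ 19  27 131]
(310, 250) [123  18 144]
(280, 200) [108 203 127]
(335, 142) [ 68 201 114]
rack ((0.5493075847625732, -0.014820143580436707), (0.3536562919616699, 0.23743389546871185), 89.95449829101562) px [205 156] [384 274]
[[0.43050000071525574, -0.1915999948978424], [0.667900025844574, -0.19169999659061432], [0.6682000160217285, 0.16189999878406525], [0.43070000410079956, 0.16210000216960907]]
btn ((0.7021576166152954, -0.0952291414141655), (0.03379535302519798, 0.03467465937137604), 0.18181626498699188) px [327 133] [344 149]
[[0.6851999759674072, -0.0778999999165535], [0.6852999925613403, -0.11259999871253967], [0.7190999984741211, -0.11249999701976776], [0.718999981880188, -0.07779999822378159]]
bay ((0.5913974642753601, 0.01899801194667816), (0.10824523866176605, 0.1490417867898941), 10.548766136169434) px [240 168] [315 230]
[[0.5245000123977661, 0.08240000158548355], [0.551800012588501, -0.06419999897480011], [0.6582000255584717, -0.04439999908208847], [0.6309999823570251, 0.10220000147819519]]
```

View pics/crop0.png

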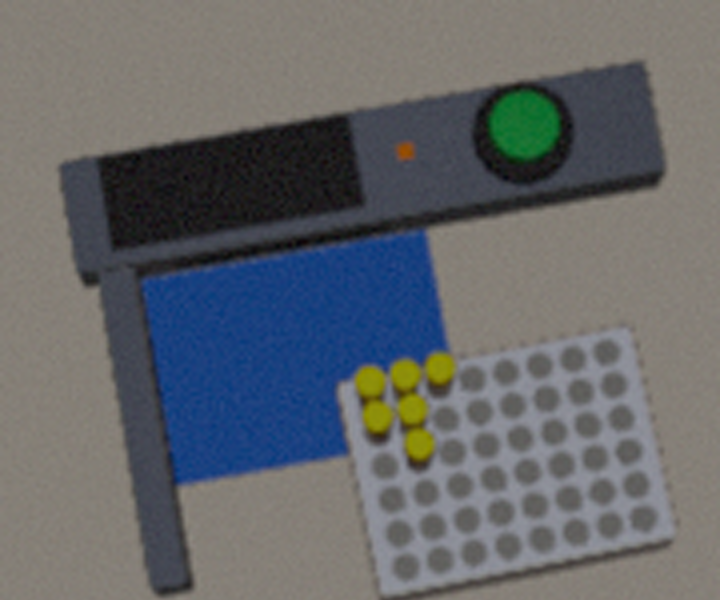

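```bash
python3 - <<'E'
from h import *
cal=get_calibration('top')
P=lambda l,z:cast(cal,[(205+(x+.5)/4-.5,110+(y+.5)/4-.5) for x,y in l],z)[:,:2]
r=P([(340,383),(630,327),(674,540),(382,594)],.05)
b=P([(145,280),(178,483),(427,230),(447,355),(345,455)],0)
c=P([(85,275),(663,180),(62,163),(645,63)],.035)
f=P([(136,268),(190,580)],.035)
ang=lambda a,b:np.degrees(np.arctan2(*(b-a)[::-1]))
print('rack',r.round(4).tolist(),r.mean(0),[ang(r[1],r[0])-90,ang(r[2],r[3])-90,ang(r[3],r[0]),ang(r[2],r[1])],np.linalg.norm(r-np.roll(r,1,0),axis=1))
print('bay',b.round(4).tolist(),ang(b[1],b[0]),ang(b[3],b[2]),ang(b[2],b[0])-90)
print('cons',c.round(4).tolist(),ang(c[1],c[0])-90,ang(c[3],c[2])-90,'fence',f.round(4).tolist(),ang(f[1],f[0]))
yaw=np.radians(np.mean([ang(c[1],c[0])-90,ang(c[3],c[2])-90,ang(f[1],f[0])]))
Rd=np.array([[np.cos(yaw),-np.sin(yaw)],[np.sin(yaw),np.cos(yaw)]])
o1=b[0]-Rd@[.055,.075]; o2=c[0]-Rd@[.055,.105]; o3=c[1]-Rd@[.055,-.2]; o4=c[3]-Rd@[.115,-.2]; o5=c[2]-Rd@[.115,.105];o6=f[1]-Rd@[-.11,.075]
btn=np.array([.7022,-.0952])-Rd@[.085,-.13]
print('yaw',np.degrees(yaw),[o.round(4).tolist() for o in(o1,o2,o3,o4,o5,o6,btn)])
o=np.mean([o1,o2,o3,o4,o5,o6],0); print(o,'rack in dock',Rd.T@(r.mean(0)-o), (r-o)@Rd)
q=get_obs()['eef_rot']; from scipy.spatial.transform import Rotation as Ro
print(Ro.from_quat(q,scalar_first=True).as_matrix().round(3))
E
```

```text
rack [[0.5665, -0.0028], [0.5951, -0.1467], [0.4882, -0.1667], [0.4617, -0.0237]] [ 0.52785773 -0.08497326] [np.float64(11.223450493589809), np.float64(10.514628974377558), np.float64(11.243133934993356), np.float64(10.59491712903137)] [0.10690976 0.1467225  0.10871632 0.14550431]
bay [[0.6312, 0.0996], [0.5246, 0.0809], [0.6582, -0.0466], [0.5917, -0.0568], [0.5392, -0.0044]] 9.91708530929333 8.71694352024439 10.445574635984613
cons [[0.625, 0.1261], [0.6752, -0.1663], [0.6834, 0.139], [0.7373, -0.1581]] 9.736884834580636 10.27257576003987 fence [[0.6286, 0.1005], [0.4704, 0.0712]] 10.501414453006202
yaw 10.170291682542237 [[0.5903, 0.016], [0.5894, 0.013], [0.5857, 0.0209], [0.5888, 0.0184], [0.5888, 0.0154], [0.5919, 0.0168], [0.5956, 0.0177]]
[0.58915132 0.01675101] rack in dock [-0.07829241 -0.08930303] [[-0.0257397  -0.01525231]
 [-0.02304293 -0.16195002]
 [-0.13175627 -0.16275573]
 [-0.13263072 -0.01725404]]
[[ 0.957  0.291 -0.   ]
 [ 0.291 -0.957  0.002]
 [ 0.    -0.002 -1.   ]]
```

Request:
apply_moves([
  [[5,-4.5,0,0,0,0.118,1],[10,-9,0,0,0,0.118,1],[14,-13,0,0,0,0.118,1],[19,-17.5,0,0,0,0.118,1],[23,-21,0,0,0,0.118,1],[27,-25,0,0,0,0.118,1],[31,-28.5,0,0,0,0.118,1],[34,-31.5,0,0,0,0.118,1]],
])

```text
time_s: 0.9
eef_pos: [0.3701, -0.2029, 0.2502]
eef_rot: [0.0, 0.996, 0.089, 0.0]
wrist_force: [0.7, -0.2, -0.8]
opening: 0.996
```

```bash
cat >> h.py <<'E'
from scipy.spatial.transform import Rotation as Ro
yaw=np.radians(10.2); O=np.array([.589,.0167]); Rd=np.array([[np.cos(yaw),-np.sin(yaw)],[np.sin(yaw),np.cos(yaw)]])
def st():
    o=get_obs(); p=np.array(o['eef_pos']); M=Ro.from_quat(o['eef_rot'],scalar_first=True).as_matrix()
    w=np.array(o['wrist_force']); print('t',round(o['time_s'],2),'dock mm',(Rd.T@(p[:2]-O)*1000).round(1),'z',p[2].round(4),'toolx vs dock deg',round(np.degrees(np.arctan2(M[1,0],M[0,0])-yaw),2),'tilt',M[2,:2].round(4),'F dock',(Rd.T@w[:2]).round(1),w[2].round(1),'op',round(o['opening'],2),'q',np.round(o['q'],2))
    return o
E
python3 -c "
from h import *
st()"
```

```text
t 0.9 dock mm [-254.4 -177.3] z 0.2502 toolx vs dock deg -0.04 tilt [0.0002 0.0002] F dock [ 0.7 -0.4] -0.8 op 1.0 q [-0.78 -0.18  1.97  0.    1.35  0.61]
```

Request:
apply_moves([
  [[0,0,0,0,0,0,1],[0,0,0,0,0,0,1],[0,0,0,0,0,0,1]],
])

```text
time_s: 1.2
eef_pos: [0.3692, -0.2056, 0.2502]
eef_rot: [0.0, 0.996, 0.088, -0.0]
wrist_force: [-0.1, -0.4, 0.3]
opening: 0.998
```

```bash
python3 -c "
from h import *
st()"
```

```text
t 1.2 dock mm [-255.6 -179.9] z 0.2502 toolx vs dock deg -0.05 tilt [-0.0004  0.0002] F dock [-0.2 -0.4] 0.3 op 1.0 q [-0.79 -0.18  1.97 -0.    1.35  0.6 ]
```

Request:
apply_moves([
  [[4.5,-4.5,1,0,0,0,1],[8.5,-9,4,0,0,0,1],[8.5,-9,8,0,0,0,1],[8.5,-9,12,0,0,0,1],[8.5,-9,16,0,0,0,1],[8.5,-9,20,0,0,0,1],[8.5,-9,22.5,0,0,0,1],[8.5,-9,22.5,0,0,0,1]],
])

```text
time_s: 2.0
eef_pos: [0.434, -0.1016, 0.0218]
eef_rot: [-0.002, 0.996, 0.087, -0.003]
wrist_force: [0.1, -0.3, -0.1]
opening: 0.997
```

```bash
python3 -c "
from h import *
st()
im=camera('top')[90:390,150:550]
sc=camera('scene')[180:380,180:450]
im=cv2.resize(im,(400,300));sc=cv2.resize(sc,(400,300))
cv2.imwrite('pics/a.png',cv2.resize(np.hstack([im,sc]),(800,300))[:,:,::-1])"
```

```text
t 2.0 dock mm [-173.5  -89. ] z 0.0218 toolx vs dock deg -0.21 tilt [-0.0065 -0.0049] F dock [ 0.1 -0.3] -0.1 op 1.0 q [-0.5   0.27  2.06 -0.    0.83  0.9 ]
```

View pics/a.png

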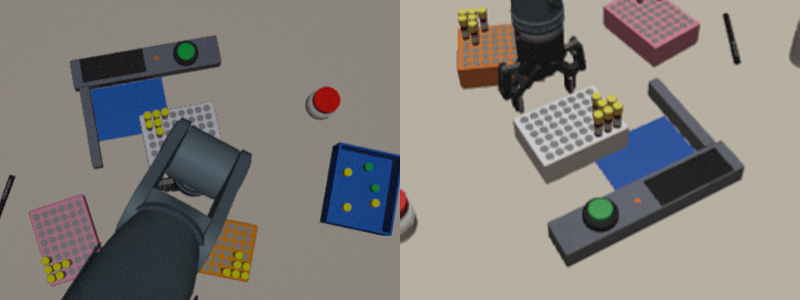

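Request:
apply_moves([
  [[1.5,0,0,0,0,0,1],[2.5,0,0,0,0,0,1],[3.5,0,0,0,0,0,1],[4.5,0,0,0,0,0,1],[5.5,0,0,0,0,0,1],[6.5,0,0,0,0,0,1],[7.5,0,0,0,0,0,1],[8.5,0,0,0,0,0,1]],
])

```text
time_s: 2.9
eef_pos: [0.5217, -0.0859, 0.0252]
eef_rot: [-0.0, 0.996, 0.089, -0.0]
wrist_force: [-4.3, -1.4, 3.3]
opening: 1.005
```

```bash
python3 -c "
from h import *
st()
im=camera('top');cv2.imwrite('pics/b.png',cv2.resize(im[100:300,190:430],(720,600))[:,:,::-1])"
```

```text
t 2.9 dock mm [-84.4 -89.1] z 0.0252 toolx vs dock deg -0.0 tilt [-0.0003 -0.0002] F dock [-4.4 -0.6] 3.3 op 1.01 q [-0.39  0.4   1.85 -0.    0.89  1.  ]
```

View pics/b.png

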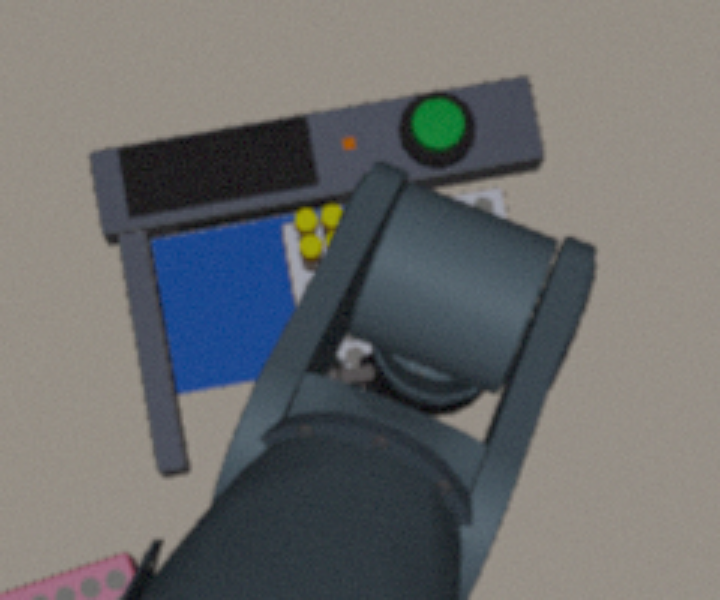

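Request:
apply_moves([
  [[0.6,0,0,0,0,0,1],[1.0,0,0,0,0,0,1],[1.2,0,0,0,0,0,1],[1.4,0,0,0,0,0,1],[1.5,0,0,0,0,0,1]],
])

```text
time_s: 3.45
eef_pos: [0.5357, -0.0834, 0.0251]
eef_rot: [-0.0, 0.996, 0.089, -0.0]
wrist_force: [-2.9, -0.9, 0.2]
opening: 0.999
```

Request:
apply_moves([
  [[0.1,0,0,0,0,0,1],[0.2,0,0,0,0,0,1],[0.3,0,0,0,0,0,1],[0.3,0,0,0,0,0,1]],
])

```text
time_s: 3.85
eef_pos: [0.5388, -0.0829, 0.0252]
eef_rot: [-0.0, 0.996, 0.089, 0.0]
wrist_force: [-1.1, -0.0, -0.8]
opening: 0.997
```

```bash
python3 -c "
from h import *
st()"
```

```text
t 3.85 dock mm [-67.1 -89.2] z 0.0252 toolx vs dock deg -0.01 tilt [ 0. -0.] F dock [-1.1  0.1] -0.8 op 1.0 q [-0.37  0.43  1.81  0.    0.9   1.02]
```

Request:
apply_moves([
  [[0.1,0,0,0,0,0,1],[0.2,0,0,0,0,0,1],[0.3,0,0,0,0,0,1],[0.4,0,0,0,0,0,1]],
])

```text
time_s: 4.25
eef_pos: [0.539, -0.0829, 0.0251]
eef_rot: [-0.0, 0.996, 0.089, -0.004]
wrist_force: [-23.5, -7.3, 17.1]
opening: 1.002
```

Request:
apply_moves([
  [[0.1,0,0,0,0,0,1],[0.2,0,0,0,0,0,1]],
])

```text
time_s: 4.45
eef_pos: [0.539, -0.083, 0.025]
eef_rot: [-0.0, 0.996, 0.09, -0.007]
wrist_force: [-30.7, -11.2, 21.4]
opening: 0.998
```

Request:
apply_moves([
  [[-0.5,0,0,0,0,0,1],[-1.5,0,0,0,0,0,1],[-3,0,0,0,0,0,1],[-3,0,-4,0,0,0,1],[-3,0,-8,0,0,0,1],[-3,0,-12,0,0,0,1],[-3,1,-15,0,0,-0.1,0.6],[-3,4,-15,0,0,-0.2,0.6]],
])

```text
time_s: 5.25
eef_pos: [0.5253, -0.1264, 0.1811]
eef_rot: [0.003, 0.982, 0.191, 0.005]
wrist_force: [0.7, -0.6, 0.5]
opening: 0.695
```

Request:
apply_moves([
  [[1,4,0,0,0,-0.15,0.6],[4,8,0,0,0,-0.3,0.6],[8,9,0,0,0,-0.45,0.6],[9,9,0,0,0,-0.6,0.6],[9,9,0,0,0,-0.75,0.6],[9,9,0,0,0,-0.9,0.6],[9,9,0,0,0,-1.05,0.6],[9,9,0,0,0,-1.2,0.6]],
])

```text
time_s: 6.05
eef_pos: [0.6394, -0.177, 0.1755]
eef_rot: [0.001, 0.702, 0.712, 0.0]
wrist_force: [-0.2, 0.5, 0.6]
opening: 0.596
```

Request:
apply_moves([
  [[0,0,0,0,0,-0.15,0.6],[0,0,0,0,0,-0.15,0.6],[0,0,0,0,0,-0.15,0.6]],
])

```text
time_s: 6.35
eef_pos: [0.6392, -0.177, 0.1755]
eef_rot: [0.0, 0.651, 0.759, 0.0]
wrist_force: [-0.0, -0.9, -0.3]
opening: 0.597
```

```bash
python3 -c "
from h import *
st()
im=camera('top');cv2.imwrite('pics/c.png',cv2.resize(im[100:300,190:430],(720,600))[:,:,::-1])"
```

```text
t 6.35 dock mm [  15.1 -199.5] z 0.1755 toolx vs dock deg 88.57 tilt [-0.0002  0.0009] F dock [-0.2 -0.9] -0.3 op 0.6 q [-0.45  0.44  1.43  0.    1.27 -0.6 ]
```

View pics/c.png

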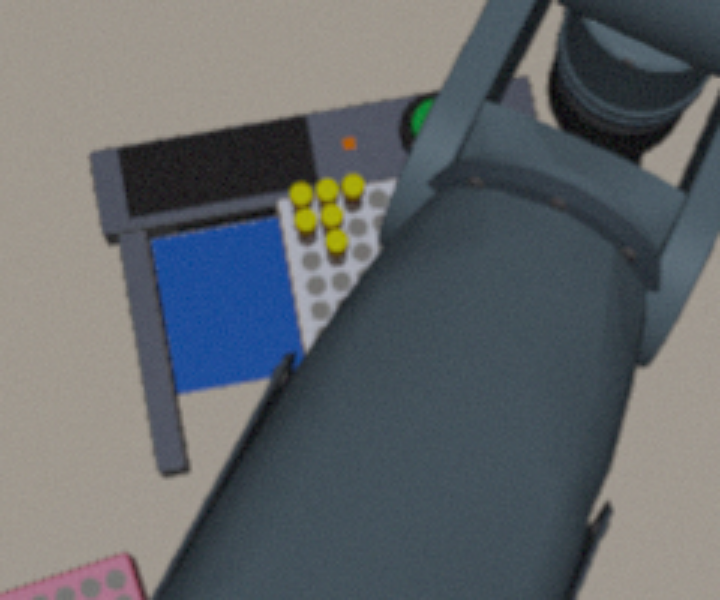

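Request:
apply_moves([
  [[-1,-2.3,0,0,0,-0.025,0.6],[-1,-2.3,4,0,0,-0.025,0.6],[-1,-2.3,8,0,0,-0.025,0.6],[-1,-2.3,12,0,0,-0.025,0.6],[-1,-2.3,14,0,0,-0.025,0.6],[-1,-2.3,14.5,0,0,-0.025,0.6],[-1,-2.3,14.5,0,0,-0.025,0.6]],
])

```text
time_s: 7.1
eef_pos: [0.6177, -0.1904, 0.0299]
eef_rot: [-0.0, 0.64, 0.768, -0.0]
wrist_force: [-1.3, 0.2, 0.5]
opening: 0.602
```

```bash
python3 -c "
from h import *
st()"
```

```text
t 7.1 dock mm [  -8.5 -208.9] z 0.0299 toolx vs dock deg 90.14 tilt [ 0.0007 -0.0007] F dock [-1.2  0.4] 0.5 op 0.6 q [-0.48  0.6   1.54  0.    1.01 -0.66]
```

Request:
apply_moves([
  [[1.5,0,0,0,0,0,0.6],[2.5,0,0,0,0,0,0.6],[3.3,0,0,0,0,0,0.6],[4.1,0,0,0,0,0,0.6],[4.9,0,0,0,0,0,0.6],[5.7,0,0,0,0,0,0.6],[6.5,0,0,0,0,0,0.6],[7.0,0,0,0,0,0,0.6]],
])

```text
time_s: 7.9
eef_pos: [0.6053, -0.1211, 0.0305]
eef_rot: [0.0, 0.64, 0.768, 0.0]
wrist_force: [0.5, -4.8, 3.1]
opening: 0.602
```

```bash
python3 -c "
from h import *
st()
im=camera('top');cv2.imwrite('pics/d.png',cv2.resize(im[100:300,190:430],(720,600))[:,:,::-1])"
```

```text
t 7.9 dock mm [  -8.4 -138.5] z 0.0305 toolx vs dock deg 90.23 tilt [-0.0002  0.0004] F dock [-0.3 -4.8] 3.1 op 0.6 q [-0.39  0.54  1.62  0.    0.98 -0.57]
```

View pics/d.png

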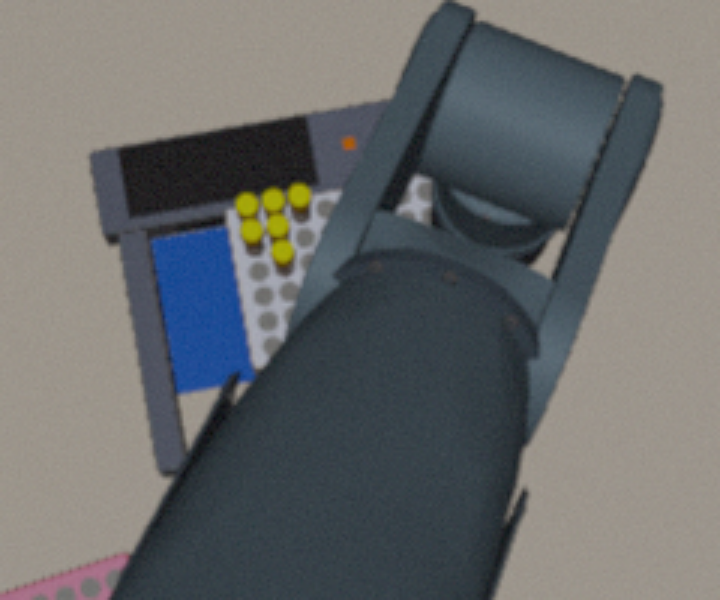

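Rack slides straight along the console; the left edge is still about 5 cm from the fence. Continuing.

Request:
apply_moves([
  [[0.8,0,0,0,0,0,0.6],[1.6,0,0,0,0,0,0.6],[2.4,0,0,0,0,0,0.6],[3.2,0,0,0,0,0,0.6],[4.0,0,0,0,0,0,0.6],[4.4,0,0,0,0,0,0.6],[4.7,0,0,0,0,0,0.6],[4.8,0,0,0,0,0,0.6]],
])

```text
time_s: 8.75
eef_pos: [0.5963, -0.074, 0.0301]
eef_rot: [-0.0, 0.64, 0.769, -0.0]
wrist_force: [-0.1, -2.8, 0.4]
opening: 0.599
```

Request:
apply_moves([
  [[0.1,0,0,0,0,0,0.6],[0.2,0,0,0,0,0,0.6],[0.3,0,0,0,0,0,0.6]],
])

```text
time_s: 9.05
eef_pos: [0.5958, -0.0716, 0.0301]
eef_rot: [-0.0, 0.64, 0.768, -0.0]
wrist_force: [0.7, -2.7, 1.3]
opening: 0.602
```

```bash
python3 -c "
from h import *
st()"
```

```text
t 9.05 dock mm [ -8.9 -88.1] z 0.0301 toolx vs dock deg 90.21 tilt [ 0.0002 -0.0003] F dock [ 0.2 -2.8] 1.3 op 0.6 q [-0.32  0.51  1.67  0.    0.96 -0.5 ]
```

Request:
apply_moves([
  [[0.1,0,0,0,0,0,0.6],[0.2,0,0,0,0,0,0.6],[0.3,0,0,0,0,0,0.6]],
])

```text
time_s: 9.35
eef_pos: [0.5952, -0.0684, 0.0301]
eef_rot: [-0.0, 0.64, 0.768, -0.0]
wrist_force: [-0.3, -3.2, 0.3]
opening: 0.602
```

Request:
apply_moves([
  [[0.1,0,0,0,0,0,0.6],[0.2,0,0,0,0,0,0.6],[0.3,0,0,0,0,0,0.6]],
])

```text
time_s: 9.65
eef_pos: [0.5953, -0.0677, 0.0304]
eef_rot: [0.001, 0.64, 0.769, -0.001]
wrist_force: [0.2, -15.1, -1.2]
opening: 0.601
```

Request:
apply_moves([
  [[0.1,0,0,0,0,0,0.6],[0.2,0,0,0,0,0,0.6],[0.2,0,0,0,0,0,0.6]],
])

```text
time_s: 9.95
eef_pos: [0.5953, -0.0677, 0.0309]
eef_rot: [0.003, 0.64, 0.769, -0.002]
wrist_force: [0.2, -19.1, -2.1]
opening: 0.6
```

Request:
apply_moves([
  [[-0.7,0,0,0,0,0,0.6],[-2,0,0,0,0,0,0.6],[-5,0,0,0,0,0,0.6],[-7,0,-4,0,0,0,0.6],[-8,0,-8,0,0,0,0.6],[-8,0,-12,0,0,0,0.6],[-8,0,-15,0,0,0,1],[-8,0,-15,0,0,0,1]],
])

```text
time_s: 10.75
eef_pos: [0.6119, -0.1435, 0.1861]
eef_rot: [0.004, 0.64, 0.768, 0.002]
wrist_force: [0.7, -0.1, 0.7]
opening: 0.915
```

```bash
python3 -c "
from h import *
st()
im=camera('top');cv2.imwrite('pics/e.png',cv2.resize(im[100:300,190:430],(720,600))[:,:,::-1])"
```

```text
t 10.75 dock mm [  -5.8 -161.8] z 0.1861 toolx vs dock deg 90.24 tilt [-0.0045  0.008 ] F dock [ 0.7 -0.2] 0.7 op 0.92 q [-0.42  0.35  1.53  0.    1.25 -0.6 ]
```

View pics/e.png

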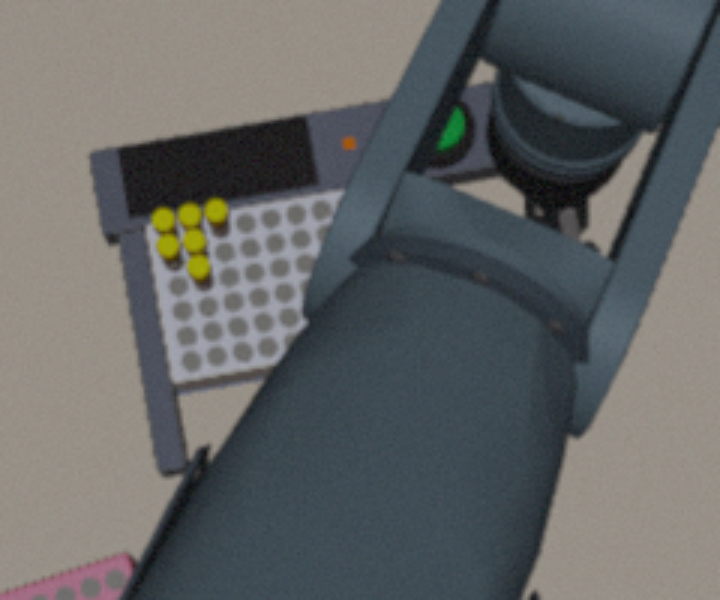

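Request:
apply_moves([
  [[0,-3,0,0,0,0.15,1],[2,-7,0,0,0,0.3,1],[5,-9.5,0,0,0,0.45,1],[8,-9.5,0,0,0,0.6,1],[11,-9.5,0,0,0,0.75,1],[14,-9.5,0,0,0,0.9,1],[15,-9.5,0,0,0,1.05,1],[15,-9.5,0,0,0,1.2,1]],
])

```text
time_s: 11.6
eef_pos: [0.4867, -0.0098, 0.1784]
eef_rot: [-0.001, 0.963, 0.271, -0.002]
wrist_force: [1.1, 0.8, -0.6]
opening: 1.0
```

Request:
apply_moves([
  [[0,0,0,0,0,0.15,1],[0,0,0,0,0,0.3,1],[0,0,0,0,0,0.37,1],[0,0,0,0,0,0.37,1]],
])

```text
time_s: 12.0
eef_pos: [0.4873, -0.0115, 0.1786]
eef_rot: [-0.001, 0.996, 0.091, -0.002]
wrist_force: [0.1, 0.2, -0.5]
opening: 0.999
```

```bash
python3 -c "
from h import *
st()"
```

```text
t 12.0 dock mm [-105.1   -9.8] z 0.1786 toolx vs dock deg 0.26 tilt [-0.0029 -0.0019] F dock [0.2 0.1] -0.5 op 1.0 q [-0.27  0.07  1.89  0.    1.19  1.12]
```

Request:
apply_moves([
  [[0,0,4,0,0,0,1],[0,0,8,0,0,0,1],[0,0,12,0,0,0,1],[0,0,14.5,0,0,0,1],[0,0,15.2,0,0,0,1],[1,0,15.2,0,0,0,1],[2.5,0,15.2,0,0,0,1],[3.3,0,15.2,0,0,0,1]],
])

```text
time_s: 12.8
eef_pos: [0.524, -0.0062, 0.0303]
eef_rot: [0.001, 0.996, 0.092, 0.002]
wrist_force: [-0.1, 0.3, 1.1]
opening: 0.999
```

Request:
apply_moves([
  [[0.1,0,0,0,0,0,1],[0.2,0,0,0,0,0,1],[0.3,0,0,0,0,0,1],[0.4,0,0,0,0,0,1],[0.5,0,0,0,0,0,1]],
])

```text
time_s: 13.3
eef_pos: [0.5248, -0.0052, 0.0282]
eef_rot: [-0.0, 0.996, 0.091, -0.001]
wrist_force: [-7.3, -2.2, 4.6]
opening: 1.003
```

```bash
python3 -c "
from h import *
st()"
```

```text
t 13.3 dock mm [-67.1 -10.1] z 0.0282 toolx vs dock deg 0.29 tilt [-0.0022 -0.0003] F dock [-7.6 -0.9] 4.6 op 1.0 q [-0.24  0.39  1.86 -0.    0.89  1.15]
```

Request:
apply_moves([
  [[0.1,0,0,0,0,0,1],[0.2,0,0,0,0,0,1],[0.2,0,0,0,0,0,1]],
])

```text
time_s: 13.6
eef_pos: [0.5247, -0.005, 0.0277]
eef_rot: [-0.0, 0.996, 0.091, -0.003]
wrist_force: [-11.8, -3.4, 8.1]
opening: 1.001
```

```bash
python3 -c "
from h import *
st()"
```

```text
t 13.6 dock mm [-67.1  -9.9] z 0.0277 toolx vs dock deg 0.28 tilt [-0.0067 -0.0012] F dock [-12.2  -1.3] 8.1 op 1.0 q [-0.23  0.39  1.86 -0.    0.9   1.15]
```

Request:
apply_moves([
  [[-0.6,0,0,0,0,0,1],[-2,0,0,0,0,0,1],[-4,0,0,0,0,0,1],[-4,0,-4,0,0,0,1],[-4,0,-8,0,0,0,1],[-4,3,-12,0,0,0,0.5],[-4,7,-16,0,0,0,0],[-4,11,-17,0,0,0,0]],
])

```text
time_s: 14.4
eef_pos: [0.5103, -0.1211, 0.2027]
eef_rot: [0.002, 0.996, 0.092, 0.003]
wrist_force: [1.2, 0.2, -0.6]
opening: 0.515
```

Request:
apply_moves([
  [[0,4,0,0,0,0,0],[0,8,0,0,0,0,0],[0,12,0,0,0,0,0],[0,15,0,0,0,0,0],[0,15,0,0,0,0,0]],
])

```text
time_s: 14.9
eef_pos: [0.5358, -0.2716, 0.1983]
eef_rot: [0.001, 0.996, 0.089, 0.001]
wrist_force: [0.3, -0.4, -0.5]
opening: 0.0
```

```bash
python3 -c "
from h import *
st()
im=camera('top');cv2.imwrite('pics/f0.png',im[:,:,::-1]);cv2.imwrite('pics/f.png',cv2.resize(im[120:270,215:395],(720,600),interpolation=cv2.INTER_CUBIC)[:,:,::-1])"
```

```text
t 14.9 dock mm [-103.4 -274.3] z 0.1983 toolx vs dock deg 0.06 tilt [0.0009 0.0019] F dock [ 0.3 -0.5] -0.5 op 0.0 q [-0.67  0.29  1.59 -0.    1.26  0.73]
```

View pics/f.png

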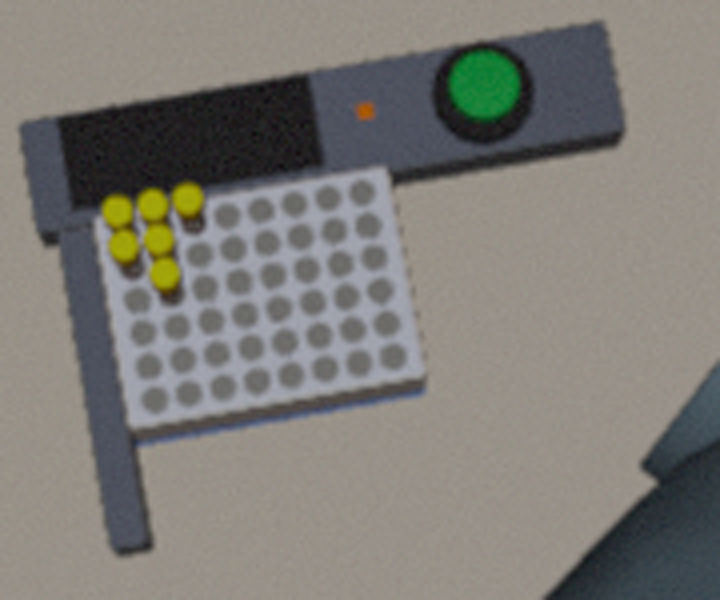

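```bash
python3 - <<'E'
from h import *
cal=get_calibration('top'); P=lambda l,z:((cast(cal,[(215+(x+.5)/4-.5,120+(y+.5)/4-.5) for x,y in l],z)[:,:2]-O)@Rd*1000).round(1).tolist()
print('top',P([(137,430),(424,378),(388,168)],.05))
print('rack bottom/blue outer',P([(140,441),(425,395)],0), P([(140,436),(425,390)],0))
print('cons right',P([(603,22),(623,132)],.035),'cons front bottom',P([(395,183),(618,145)],0),'fence near inner',P([(150,545)],.035))
im=cv2.imread('pics/f0.png')
for x in (262,290,312):
    print(x,[(y,im[y,x].tolist()) for y in range(214,234) if abs(y-(230-(x-250)*.16))<5])
E
```

```text
top [[-54.4, 71.0], [-53.7, -72.3], [54.6, -74.0]]
rack bottom/blue outer [[-51.1, 73.4], [-53.3, -74.4]] [[-48.6, 73.0], [-50.8, -74.9]]
cons right [[115.7, -197.4], [56.5, -196.1]] cons front bottom [[59.8, -79.4], [59.7, -198.0]] fence near inner [[-109.5, 75.0]]
262 [(224, [138, 137, 136]), (225, [77, 78, 85]), (226, [72, 75, 81]), (227, [81, 78, 83]), (228, [114, 94, 86]), (229, [135, 122, 118]), (230, [138, 144, 151]), (231, [137, 148, 153]), (232, [136, 144, 153]), (233, [139, 148, 156])]
290 [(219, [134, 136, 136]), (220, [78, 78, 86]), (221, [77, 80, 85]), (222, [82, 76, 77]), (223, [117, 95, 86]), (224, [143, 129, 124]), (225, [138, 145, 153]), (226, [135, 141, 149]), (227, [136, 146, 151]), (228, [137, 146, 153])]
312 [(216, [79, 80, 86]), (217, [72, 75, 81]), (218, [78, 76, 78]), (219, [111, 92, 85]), (220, [141, 128, 125]), (221, [139, 146, 155]), (222, [136, 145, 151]), (223, [137, 148, 152]), (224, [136, 145, 151]), (225, [133, 145, 152])]
```

Request:
apply_moves([
  [[4.5,0,0,0,0,0,0],[9,0,0,0,0,0,0],[13.5,-3,0,0,0,0,0],[17.5,-7,0,0,0,0,0],[19,-11,0,0,0,0,0],[19,-14.5,2,0,0,0,0],[19,-14.5,6,0,0,0,0],[19,-14.5,9,0,0,0,0]],
])

```text
time_s: 15.75
eef_pos: [0.6952, -0.0865, 0.1068]
eef_rot: [-0.0, 0.996, 0.093, -0.0]
wrist_force: [-0.6, -0.8, -0.5]
opening: 0.002
```

```bash
python3 - <<'E'
from h import *
st()
im=camera('scene');g=cv2.resize(im[240:390,260:440],(720,600),interpolation=cv2.INTER_CUBIC);cv2.imwrite('pics/g.png',g[:,:,::-1])
a={}
for n in('top','scene'):
    i=cv2.imread(f'pics/{n}0.png')[:,:,::-1].copy();h,H,S,V=masks(i)
    c=big((H>45)&(H<80)&(S>120)&(V>60)&(np.arange(480)[:,None]<(200 if n=='top' else 400))&(np.arange(640)[None]>250)&(np.arange(640)[None]<400))
    a[n]=cv2.minAreaRect(c)[0]
for z in(.04,.045,.05,.055,.06):print(z,[((cast(get_calibration(n),a[n],z)[0,:2]-O)@Rd*1000).round(1).tolist() for n in a])
E
```

```text
t 15.75 dock mm [  86.3 -120.4] z 0.1068 toolx vs dock deg 0.52 tilt [-0.0009 -0.0009] F dock [-0.8 -0.7] -0.5 op 0.0 q [-0.29  0.59  1.36  0.    1.19  1.09]
0.04 [[91.5, -130.2], [77.9, -124.8]]
0.045 [[90.0, -129.6], [80.9, -126.6]]
0.05 [[88.5, -129.0], [83.9, -128.3]]
0.055 [[86.9, -128.5], [86.9, -130.0]]
0.06 [[85.4, -127.9], [89.9, -131.7]]
```

View pics/g.png

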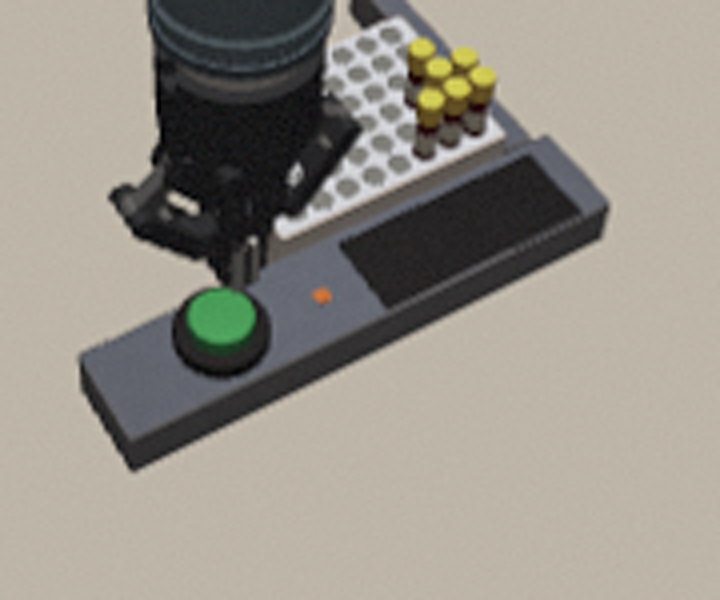

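Request:
apply_moves([
  [[0,0.9,0,0,0,-0.009,0],[0,0.9,1.5,0,0,-0.009,0],[0,0.9,2.6,0,0,-0.009,0],[0,0.9,2.9,0,0,-0.009,0],[0,0.9,2.9,0,0,-0.009,0]],
])

```text
time_s: 16.3
eef_pos: [0.6975, -0.0995, 0.0789]
eef_rot: [-0.0, 0.995, 0.095, -0.0]
wrist_force: [-0.5, 0.3, -0.1]
opening: 0.002
```

Request:
apply_moves([
  [[0,0,0.1,0,0,0,0],[0,0,0.2,0,0,0,0],[0,0,0.3,0,0,0,0],[0,0,0.4,0,0,0,0]],
])

```text
time_s: 16.7
eef_pos: [0.698, -0.0995, 0.0756]
eef_rot: [0.0, 0.995, 0.096, 0.0]
wrist_force: [0.6, 0.4, 1.7]
opening: 0.002
```

Request:
apply_moves([
  [[0,0,0.1,0,0,0,0],[0,0,0.2,0,0,0,0],[0,0,0.3,0,0,0,0]],
])

```text
time_s: 17.0
eef_pos: [0.6981, -0.0995, 0.0727]
eef_rot: [0.0, 0.995, 0.096, 0.0]
wrist_force: [0.0, 0.9, 2.8]
opening: 0.002
```

```bash
python3 -c "
from h import *
st()"
```

```text
t 17.0 dock mm [  86.8 -133.6] z 0.0727 toolx vs dock deg 0.79 tilt [0.0006 0.0003] F dock [0.2 0.8] 2.8 op 0.0 q [-0.31  0.64  1.36  0.    1.14  1.07]
```

Contact on the spring. Press on until the stop.

Request:
apply_moves([
  [[0,0,0.1,0,0,0,0],[0,0,0.2,0,0,0,0],[0,0,0.3,0,0,0,0]],
])

```text
time_s: 17.3
eef_pos: [0.6981, -0.0995, 0.07]
eef_rot: [0.0, 0.995, 0.096, 0.0]
wrist_force: [-4.0, 0.6, 11.9]
opening: -0.001
```

Request:
apply_moves([
  [[0,0,0.1,0,0,0,0],[0,0,0.2,0,0,0,0],[0,0,0.3,0,0,0,0],[0,0,0.3,0,0,0,0]],
])

```text
time_s: 17.7
eef_pos: [0.6983, -0.0996, 0.0698]
eef_rot: [0.0, 0.995, 0.096, 0.0]
wrist_force: [-9.4, 1.6, 21.9]
opening: 0.003
```

Request:
apply_moves([
  [[0,0,-0.5,0,0,0,0],[0,0,-1.5,0,0,0,0],[0,0,-4,0,0,0,0],[0,0,-8,0,0,0,0],[0,3,-12,0,0,0,0],[0,7,-13,0,0,0,0],[-3,11,-13,0,0,0,0],[-7,14,-13,0,0,0,0]],
])

```text
time_s: 18.5
eef_pos: [0.6561, -0.2522, 0.1965]
eef_rot: [0.001, 0.995, 0.096, 0.001]
wrist_force: [0.8, -0.5, 0.2]
opening: -0.0
```

Request:
apply_moves([
  [[-4,2,0,0,0,0,0],[-8,4,0,0,0,0,0],[-12,4,0,0,0,0,0],[-12,4,0,0,0,0,0],[-12,4,0,0,0,0,0],[-12,4,0,0,0,0,0]],
])

```text
time_s: 19.1
eef_pos: [0.5463, -0.3122, 0.1965]
eef_rot: [0.0, 0.995, 0.096, 0.0]
wrist_force: [0.5, 0.2, -0.4]
opening: 0.002
```

```bash
python3 - <<'E'
from h import *
st(); im=camera('top'); b=cv2.imread('pics/f0.png')[:,:,::-1]
d=cv2.absdiff(im,b.copy()).max(2)[125:270,215:372]; print('max diff, n>30',d.max(),(d>30).sum())
a=cv2.imread('pics/top0.png')[:,:,::-1].copy()
for n,s in dict(jar=np.s_[165:220,445:500],flask=np.s_[225:275,65:125],pen=np.s_[255:340,130:175],tray=np.s_[225:335,460:565],orange=np.s_[295:345,325:415],pink=np.s_[280:345,170:260]).items(): print(n,(cv2.absdiff(im,a).max(2)[s]>40).sum())
cv2.imwrite('pics/k.png',im[:,:,::-1])
E
```

```text
t 19.1 dock mm [-100.2 -316.1] z 0.1965 toolx vs dock deg 0.81 tilt [0.0006 0.0003] F dock [0.5 0.1] -0.4 op 0.0 q [-0.71  0.35  1.51  0.    1.28  0.67]
max diff, n>30 132 233
jar 2648
flask 0
pen 1244
tray 4189
orange 3706
pink 1012
```

View pics/k.png

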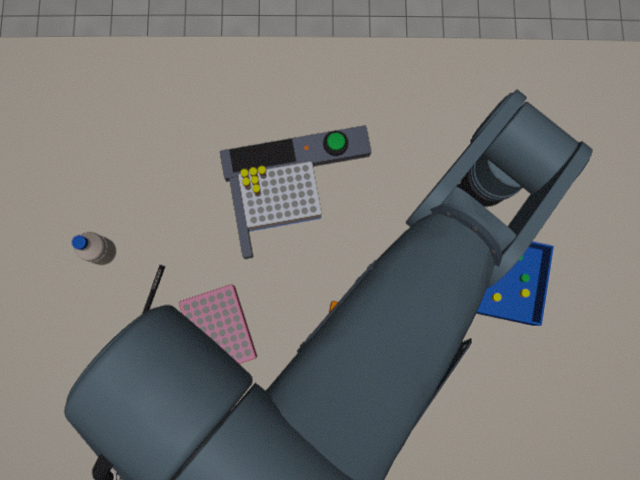

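```bash
python3 - <<'E'
from h import *
a=cv2.imread('pics/k.png');b=cv2.imread('pics/f0.png')
d=cv2.absdiff(a,b).max(2)[125:235,215:340]; print(d.max(),(d>30).sum(), np.argwhere(d>30)[:5])
if (d>30).sum()<10: print(hand_in())
E
```

```text
27 0 []
the job is handed in; nothing more can be done
None
```

I pushed the white rack into the blue bay, pressed the green button once the rack was home, and handed the job in at about 19 s.

- **Pushing:** With the open fingers as a wide pusher, I pushed the rack against the console first. I then slid it along to the fence and gave a last nudge towards the console. It stopped firmly against the console at the same spot both times, within 0.2 mm, and against the fence at about 19 N. The highest wrist force was about 39 N, during the first push against the console.
- **Button:** I pressed it down about 6 mm until it stopped, at about 22 N, and then released it.
- **Rack position:** After the press, the overhead picture of the rack and button showed no change from the one taken just before it. So the rack stayed home and the button is back up. The measured rack corners match home to about 1–4 mm, which is about the accuracy of my readings.
- **Mismatches:** A bluish line under 1 pixel wide shows along the rack's near edge. My reading of the fence stop also differed from the image estimate by about 2 mm. I put both down to measurement and blur.
- **Bystanders:** The bottle is unchanged in the pictures. The final picture showed the tray, pen and jar partly or fully hidden behind the arm. The pixel comparison couldn't check those three, but the gripper never came near them at counter height.

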